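Slide the probe cover along its guides until it drops into the recess

TASK

Put the loose cover plate on the probe fixture: lay it flat on the fixture's open run-in end, slide it along the deck between the guides towards the recess, and stop when you feel it drop in, so that it ends fully home, lying flat in the recess flush with the deck. Do not carry it over the recess and lower it in from above; be gentle (never more than about 40 N between cover and fixture) and leave the spool, the capacitors and the coil where they are.

Things in the scene. Friction and masses are not known exactly. Their poses are not given: they have to be found in the camera images.
- fixture: Fixed test fixture on a pedestal. Origin under its middle at z = 0; local z up, local +y the sliding direction. Hard level grey deck, top at local z = 0.080, 106 mm wide in x, covering at least y = -118 to +74 mm, open run-in at the -y end. In the deck is one recess (see recess_mid). Nothing rises above the guides (local z = 0.088).
- run_in (a point): Point on the deck top in the middle of the run-in, fixture local (0, -75, 80) mm; axes as the fixture's. A cover laid here is wholly clear of the recess and of the parallel guides.
- guide_mouth (a point): Where the parallel guides begin: deck top, fixture local (0, -20, 80) mm. Two guides stand 8 mm above the deck: inner faces at x = +-31.5 mm from y = -20 to +105 mm; towards the run-in they open like a funnel to x = +-48 mm at y = -65 mm.
- recess_mid (a point): NOT the recess itself but the middle of its range: deck top, fixture local (0, 30, 80) mm. The recess is 64 mm (x) by 79 mm (y) by 6 mm deep with a hard floor, centred on x = 0, but its centre lies anywhere from 20 mm before to 20 mm past this point along y: the deck is set anew each time and firmly clamped. Find it by feel or sight.
- cover: Loose flat aluminium plate, 60 (x) by 76 (y) by 6 mm, 0.18 to 0.35 kg, black upright grip bar across its middle: 40 mm along x, 12 mm thick in y, z = 6 to 30 mm. Origin: centre of underside. Same when turned half round. Starts flat on the belt (z = 0). Play in the recess: 1.5 mm each way. Pushed loosely over the recess its front tips in first, then the rear drops, front edge against the end wall.
- spool: Bystander: solder spool, 61 mm diameter, 42 mm tall, standing on the belt; origin at the centre of its underside.
- capacitor: Bystander: black capacitor, 30 mm diameter, 47 mm tall, standing on the belt; origin at the centre of its underside.
- toroid: Bystander: copper toroid coil, 40 mm across, 17 mm tall, lying in the catch tray behind; origin at the centre of its underside.
- capacitor_b: Bystander: black capacitor, 30 mm diameter, 47 mm tall, standing in the catch tray behind; origin at the centre of its underside.

How it is judged:
By the outcome, as a careful person would: the job done as asked, in the order asked, and still so for the second after the job is handed in, with the robot touching nothing.
It also fails if it takes over 59 s, if anything falls off the work surface, if the arm or the gripper's body presses on something with over 40 N, if the wrist force passes 120 N, or if a joint passes its speed limit or range.

ROBOT

A 6-joint arm with a two-finger parallel gripper is mounted at the origin on a cart in front of the work surface, level with it; the furniture and walls round the work are solid. World frame = base frame: x ahead of the robot, y to its left, z up, the work surface at z = 0. Lengths are in m, angles in rad, forces in N, time in s.
With the tool pointing down it reaches from about 0.35 to 0.875 m from the base axis. Payload 4.2 kg.
Tool frame: the origin (TCP) lies at the very end of the fingers, on their centre line; the grasp point (between the pads) lies 19 mm behind it; z points along the fingers, y is the line along which they close (so a half turn about z gives the same grasp; the last joint's range is limited). The gripper opens to 85 mm and grips with 20 to 120 N. Pads are 22 mm wide; open, the fingers measure 114 mm over their backs; the gripper's body (76 mm by 85 mm) begins 54 mm behind the grasp point. The pads swing forward as they close: fully open they stand 13 mm farther back than shut.
Start: joints at [1.458, 0.385, 0.008, 0, -1.194, -0.259], TCP at [0.227, 0.582, 0.231] pointing down, gripper open.
Joint ranges: [-3.14, 3.14], [-1.21, 2.06], [-1.07, 1.41], [-3.16, 2.05], [-2.99, -0.16], [-3.1, 3.1]. Speed limits (rad/s): [2.79, 2.79, 3.14, 3.14, 3.14, 3.14].

INTERFACE

Orientations are given as a unit quaternion [x, y, z, w].
In Python, from cell import readout, imaging, arm gives the robot as it stands.
- The arm moves only by the tool jog_arm, never from a script. Its arguments are lists of equal length, an entry for each row: "travel": the shift along the tool's x, y, z in mm, a list of three; "delta_rot": the turn, a rotation vector about the tool's x, y, z in degrees, a list of three. In form: {"travel": [[x, y, z], ...], "delta_rot": [[wx, wy, wz], ...]}. A call has 1 to 5 rows; each row is the pose to reach, as a shift and turn from the pose commanded when the call began, along the tool's axes at that moment; what a row does not reach only later rows make up. A row lasts 1/10 s, in which the tool goes at most 50 mm and 8.59 degrees, less where a joint would pass 70% of its speed; a pose out of reach is approached as far as the arm can. A call with a gripper value outside its range is refused whole. "claw" is the gripper's target within -1 to 1 (shut at 1, half-way at 0, fully open at -1), set as the call begins (left out, the last holds). The fingers move at their own pace and stop on an object; "newtons" is the grip in N (left out, the last holds). Time passes only in rows, so rows that repeat a pose let the fingers close. It gives the time, the measured TCP pose, the force, the opening and the grip force at its end, in the units of the state.
- readout.state(): the state, without advancing time (a new reading comes with each control period).
- imaging.snapshot(name): name is "side" or "top"; returns a dict with "frame" (400x640x3 uint8, red, green, blue), "depth" (400x640 float32, m along the optical axis (not along the pixel's ray), 0 where there is no reading), "fx", "fy", "cx", "cy" (pixels), "rvec" (rotation vector, rad) and "tvec" (3), from world to camera coordinates, as OpenCV has them. Camera axes: x right, y down, z forward; pixel columns grow to the right and rows downward; lengths in m; the calibration is good to about 2 mm. A picture is of the moment at which its call begins.
- arm.finish_job(): hands the job in; it is judged then, once.
The state is a dict: "clock": time; "q": joint angles; "qd": joint speeds; "tau": joint torques, N m; "tool_pos": TCP position; "ee_rot": TCP orientation; "contact_force": force on the tool from outside, world axes, zero at the start; "torque": the same for the moment, N m; "opening": opening from 0.0 (shut) to 1.0 (fully open); "finger_force": force on a finger pad.
Only numpy, scipy, OpenCV 4.12 (cv2) and the standard library are available. Lean on these libraries where they do the work, as an engineer would, in place of code of your own. Each camera call takes 0.05 s, during which the arm holds its last target. There are 200 camera calls.

## Working session

There is one attempt and no reset: what is moved stays moved. The work goes in short steps, Python scripts to look and compute and a tool call to move; the robot and the scene stay as the last step left them, time stands still between calls to the robot, and variables do not carry over. Pictures are saved under pics/ and viewed, at most 10 in all, crops included, and the job is handed in when it is done.

Besides the shell and the picture viewer there is one more tool, called after ">>>" by a JSON object that holds its "api" and its "payload", one argument or row to a line. jog_arm: Moves the arm, as the interface text tells. Its arguments: {"type":"object","properties":{"travel":{"type":"array","items":{"type":"array","items":{"type":"number"}}},"delta_rot":{"type":"array","items":{"type":"array","items":{"type":"number"}}},"claw":{"type":"number"},"newtons":{"type":"number"}},"required":["travel","delta_rot"]}

```bash
mkdir -p pics; cat > h.py <<'E'
import numpy as np,cv2
from scipy.spatial.transform import Rotation as R
from cell import readout,imaging,arm
def snap(n):
    s=imaging.snapshot(n); np.savez('last_'+n+'.npz',**s); return s
def load(n): return dict(np.load('last_'+n+'.npz'))
def world(s,u,v,z=None,d=None):
    r=R.from_rotvec(np.ravel(s['rvec'])).as_matrix(); t=np.ravel(s['tvec'])
    ray=np.array([(u-s['cx'])/s['fx'],(v-s['cy'])/s['fy'],1.0])
    c=-r.T@t; w=r.T@ray
    if z is not None: k=(z-c[2])/w[2]
    else: k=s['depth'][int(v),int(u)] if d is None else d
    return c+k*w
def cloud(s):
    r=R.from_rotvec(np.ravel(s['rvec'])).as_matrix(); t=np.ravel(s['tvec'])
    v,u=np.indices(s['depth'].shape); d=s['depth']
    p=np.stack([(u-s['cx'])/s['fx']*d,(v-s['cy'])/s['fy']*d,d],-1)
    w=(p-t)@r; w[d==0]=np.nan; return w
def save(s,name,box=None,k=1):
    f=s['frame'][...,::-1]
    if box: f=f[box[1]:box[3],box[0]:box[2]]
    cv2.imwrite('pics/'+name,cv2.resize(f,None,fx=k,fy=k,interpolation=cv2.INTER_CUBIC))
E
python3 - <<'E'
from h import *
for n in('top','side'):
    s=snap(n); save(s,n+'0.png'); r=R.from_rotvec(np.ravel(s['rvec'])).as_matrix(); print(n,-r.T@np.ravel(s['tvec']),s['fx'])
st=readout.state(); print(st['clock'],st['tool_pos'],st['ee_rot'],st['contact_force'],st['opening'])
print(R.from_quat(st['ee_rot']).as_matrix().round(3))
E
```

```text
top [0.35618762 0.06897822 1.3573691 ] 418.0316557381949
side [0.51425911 0.81673391 0.61607904] 377.6476411536793
0.1 [0.22686846 0.58183565 0.23034084] [ 9.82754676e-01 -1.84911672e-01 -1.31278717e-04  9.50160922e-04] [-0.70457274  0.03832812  0.33814696] 0.9980572552488147
[[ 0.932 -0.363 -0.001]
 [-0.363 -0.932 -0.002]
 [ 0.     0.002 -1.   ]]
```

View pics/top0.png

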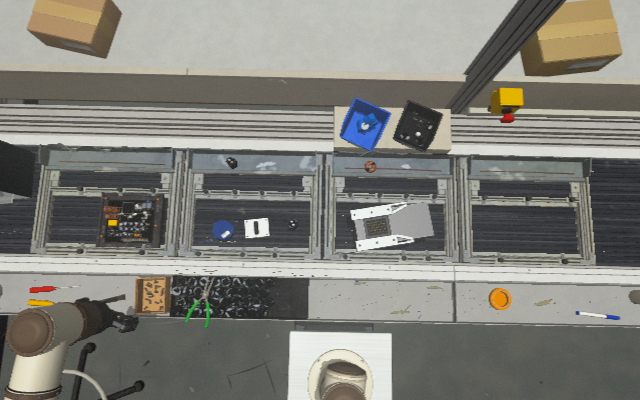

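View pics/side0.png

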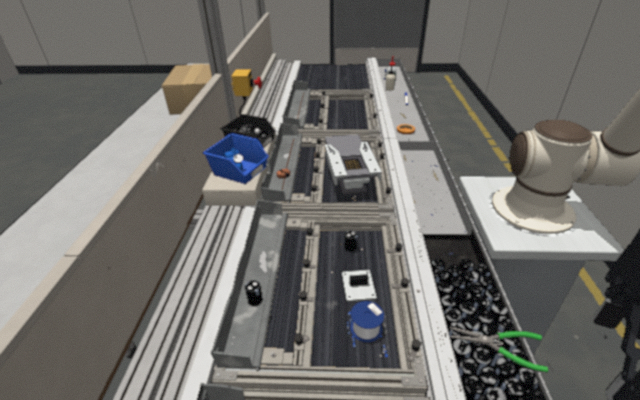

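The top view shows the cover at about (257,228), the spool at (222,229) and a capacitor at (292,224). The fixture is at about (390,227), with its run-in to the right. I'll enlarge this area.

```bash
python3 - <<'E'
from h import *
s=load('top'); save(s,'crop1.png',(205,190,445,270),3.33)
w=cloud(s)
for (u,v) in [(257,228),(247,222),(222,229),(292,222),(375,227),(420,220),(390,213)]: print(u,v,w[v,u].round(4))
E
```

```text
257 228 [0.4651 0.2704 0.0333]
247 222 [0.4861 0.3078 0.0059]
222 229 [0.4589 0.3783 0.0436]
292 222 [0.4857 0.1598 0.0414]
375 227 [ 0.4729 -0.0987  0.0685]
420 220 [ 0.4965 -0.2363  0.0775]
390 213 [ 0.5146 -0.1418  0.0903]
```

View pics/crop1.png

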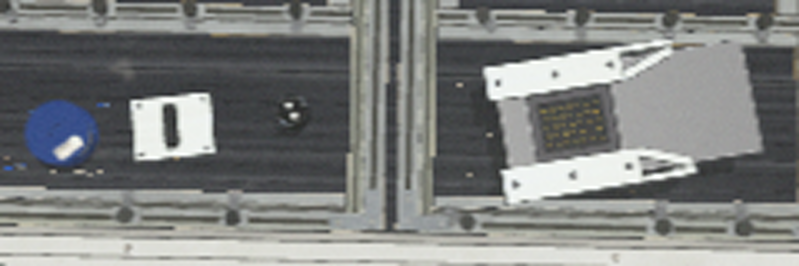

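```bash
python3 - <<'E'
from h import *
s=load('top')
k=3.33
f=lambda u,v,z:world(s,205+(u+.5)/k-.5,190+(v+.5)/k-.5,z=z)
for nm,z,pts in [('cover',.006,[(131,100),(209,94),(214,153),(137,160)]),('bar',.03,[(163,103),(175,103),(178,146),(166,146)]),
 ('deckend',.08,[(742,41),(763,151)]),('guideU outer',.088,[(485,70),(672,42)]),('guideL outer',.088,[(510,203),(695,172)]),('gleft',.088,[(485,70),(491,98),(502,168),(510,203)]),('recess',.08,[(528,93),(606,83),(616,151),(540,161)])]:
    P=np.array([f(u,v,z) for u,v in pts]); print(nm,P[:,:2].round(4).tolist(),'mean',P.mean(0).round(4)); print('  len',np.linalg.norm(np.diff(P,axis=0),axis=1).round(4),'ang',np.degrees(np.arctan2(np.diff(P[:,1]),np.diff(P[:,0]))).round(1))
w=cloud(s); m=np.zeros((400,640),bool); m[195:255,330:440]=1
q=w[m]; q=q[(q[:,2]>.07)&(q[:,2]<.1)]
r=cv2.minAreaRect(q[:,:2].astype(np.float32)*1000); print(r)
# cover
c=w[200:245,236:275].reshape(-1,3); fr=s['frame'][200:245,236:275].reshape(-1,3).astype(int)
c=c[fr.min(1)>150]; print(cv2.minAreaRect(c[:,:2].astype(np.float32)*1000),len(c),np.median(c[:,2]))
# deck profile along the centreline
E
```

```text
cover [[0.4935, 0.3179], [0.5009, 0.2424], [0.4437, 0.2351], [0.4355, 0.3091]] mean [0.4684 0.2761 0.006 ]
  len [0.0759 0.0576 0.0744] ang [ -84.4 -172.8   96.4]
bar [[0.4888, 0.2828], [0.489, 0.2714], [0.4481, 0.2666], [0.4479, 0.278]] mean [0.4684 0.2747 0.03  ]
  len [0.0114 0.0412 0.0114] ang [ -88.8 -173.4   91.2]
deckend [[0.5528, -0.2599], [0.4511, -0.2771]] mean [ 0.5019 -0.2685  0.08  ]
  len [0.1032] ang [-170.4]
guideU outer [[0.5196, -0.0205], [0.5492, -0.193]] mean [ 0.5344 -0.1068  0.088 ]
  len [0.175] ang [-80.2]
guideL outer [[0.3988, -0.0443], [0.4301, -0.2125]] mean [ 0.4145 -0.1284  0.088 ]
  len [0.1711] ang [-79.4]
gleft [[0.5196, -0.0205], [0.4938, -0.0263], [0.4302, -0.0368], [0.3988, -0.0443]] mean [ 0.4606 -0.032   0.088 ]
  len [0.0264 0.0645 0.0323] ang [-167.4 -170.6 -166.6]
recess [[0.5, -0.061], [0.5108, -0.1331], [0.4483, -0.142], [0.4377, -0.0723]] mean [ 0.4742 -0.1021  0.08  ]
  len [0.0729 0.0632 0.0705] ang [ -81.5 -171.9   98.6]
((481.7558288574219, -151.002685546875), (126.04733276367188, 242.6685028076172), 10.164851188659668)
((nan, nan), (0.0, 0.0), 0.0) 381 nan
```

The cover lies at (0.468, 0.2755) with yaw about 6.5°. The fixture origin is about (0.478, -0.136) with yaw about 10.2°, and the recess centre is near local y = 34 mm. The measured sizes agree with those given. Next I move above the cover.

>>> {"api": "jog_arm", "payload": {
  "travel": [
    [34,20,10],
    [68,40,20],
    [101,60,30],
    [134,80,40],
    [168,99,50]
  ],
  "delta_rot": [
    [0,0,0],
    [0,0,0],
    [0,0,0],
    [0,0,0],
    [0,0,0]
  ],
  "claw": -0.2,
  "newtons": 40
}}

```text
clock: 0.6
tool_pos: [0.348, 0.4274, 0.1806]
ee_rot: [0.983, -0.185, -0.0, 0.0]
contact_force: [0.6, 1.0, -0.6]
opening: 0.598
finger_force: 0.0
```

>>> {"api": "jog_arm", "payload": {
  "travel": [
    [34,20,10],
    [68,40,20],
    [101,60,30],
    [134,80,40],
    [168,99,50]
  ],
  "delta_rot": [
    [0,0,-6],
    [0,0,-12],
    [0,0,-18],
    [0,0,-24],
    [0,0,-27.8]
  ]
}}

```text
clock: 1.1
tool_pos: [0.4686, 0.2742, 0.1307]
ee_rot: [0.998, 0.058, -0.0, 0.0]
contact_force: [0.7, 1.3, -0.1]
opening: 0.6
finger_force: 0.0
```

>>> {"api": "jog_arm", "payload": {
  "travel": [
    [0,0,0],
    [0,0,0]
  ],
  "delta_rot": [
    [0,0,0],
    [0,0,0]
  ]
}}

```text
clock: 1.3
tool_pos: [0.4683, 0.2748, 0.1307]
ee_rot: [0.998, 0.055, -0.0, 0.0]
contact_force: [-0.0, 0.4, -0.4]
opening: 0.602
finger_force: 0.0
```

```bash
python3 - <<'E'
from h import *
s=snap('side'); save(s,'side1.png',(300,200,460,320),4)
st=readout.state(); print(st['clock'],st['tool_pos'],st['contact_force'],st['opening'])
print(R.from_quat(st['ee_rot']).as_matrix().round(3))
E
```

```text
1.35 [0.46815121 0.27576312 0.1311961 ] [-0.30938885  0.45399282  0.10823384] 0.5995674818903288
[[ 0.994  0.112 -0.   ]
 [ 0.112 -0.994 -0.   ]
 [-0.     0.    -1.   ]]
```

View pics/side1.png

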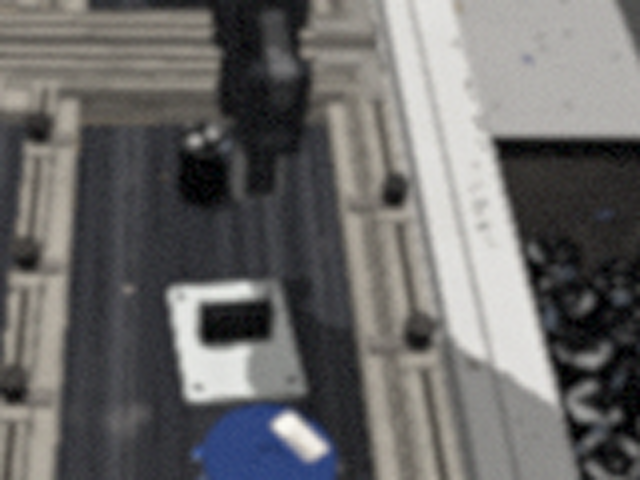

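The side view shows the gripper upright above the cover, which is undisturbed at crop (235,335), with the spool and capacitor clear of it. I descend and grip.

>>> {"api": "jog_arm", "payload": {
  "travel": [
    [0,0,35],
    [0,0,70],
    [0,0,95],
    [0,0,110],
    [0,0,119]
  ],
  "delta_rot": [
    [0,0,0],
    [0,0,0],
    [0,0,0],
    [0,0,0],
    [0,0,0]
  ]
}}

```text
clock: 1.85
tool_pos: [0.4671, 0.2767, 0.0112]
ee_rot: [0.998, 0.058, -0.001, 0.0]
contact_force: [-0.7, 0.1, -0.1]
opening: 0.603
finger_force: 0.0
```

>>> {"api": "jog_arm", "payload": {
  "travel": [
    [0,0,0],
    [0,0,0],
    [0,0,0],
    [0,0,0],
    [0,0,0]
  ],
  "delta_rot": [
    [0,0,0],
    [0,0,0],
    [0,0,0],
    [0,0,0],
    [0,0,0]
  ],
  "claw": 1,
  "newtons": 50
}}

```text
clock: 2.35
tool_pos: [0.4687, 0.2767, 0.0136]
ee_rot: [0.998, 0.057, 0.001, -0.001]
contact_force: [-3.2, 1.7, 5.9]
opening: 0.121
finger_force: 51.9
```

>>> {"api": "jog_arm", "payload": {
  "travel": [
    [0,0,0],
    [0,0,0],
    [0,0,0]
  ],
  "delta_rot": [
    [0,0,0],
    [0,0,0],
    [0,0,0]
  ]
}}

```text
clock: 2.65
tool_pos: [0.4687, 0.2766, 0.0136]
ee_rot: [0.998, 0.057, 0.001, -0.001]
contact_force: [-3.0, 1.8, 6.2]
opening: 0.125
finger_force: 52.0
```

Gripped: the opening of 0.125 fits the 12 mm bar. I lift it and go round the robot side of the fixture, so it doesn't pass over the recess.

>>> {"api": "jog_arm", "payload": {
  "travel": [
    [0,0,-15],
    [0,0,-45],
    [0,0,-80],
    [0,0,-115],
    [0,0,-130]
  ],
  "delta_rot": [
    [0,0,0],
    [0,0,0],
    [0,0,0],
    [0,0,0],
    [0,0,0]
  ]
}}

```text
clock: 3.15
tool_pos: [0.4691, 0.2763, 0.1454]
ee_rot: [0.998, 0.057, 0.002, -0.002]
contact_force: [0.6, 0.9, -3.2]
opening: 0.129
finger_force: 50.9
```

>>> {"api": "jog_arm", "payload": {
  "travel": [
    [-18,40,0],
    [-38,84,0],
    [-58,128,0],
    [-78,172,0],
    [-98,217,0]
  ],
  "delta_rot": [
    [0,0,0],
    [0,0,0],
    [0,0,0],
    [0,0,0],
    [0,0,0]
  ]
}}

```text
clock: 3.65
tool_pos: [0.3935, 0.047, 0.1419]
ee_rot: [0.998, 0.057, -0.001, 0.0]
contact_force: [2.2, -0.8, -2.3]
opening: 0.127
finger_force: 50.8
```

>>> {"api": "jog_arm", "payload": {
  "travel": [
    [-5,46,0],
    [-10,92,0],
    [-15,138,0],
    [-20,184,0],
    [-25,219,0]
  ],
  "delta_rot": [
    [0,0,0],
    [0,0,0],
    [0,0,0],
    [0,0,0],
    [0,0,0]
  ]
}}

```text
clock: 4.15
tool_pos: [0.3941, -0.1736, 0.142]
ee_rot: [0.998, 0.056, -0.0, -0.0]
contact_force: [1.2, 0.5, -2.4]
opening: 0.127
finger_force: 50.8
```

>>> {"api": "jog_arm", "payload": {
  "travel": [
    [20,10,0],
    [45,25,0],
    [70,38,0],
    [91,50,0],
    [91,50,0]
  ],
  "delta_rot": [
    [0,0,0],
    [0,0,-1],
    [0,0,-2],
    [0,0,-3.7],
    [0,0,-3.7]
  ]
}}

```text
clock: 4.65
tool_pos: [0.4934, -0.2118, 0.1414]
ee_rot: [0.996, 0.088, 0.0, 0.0]
contact_force: [-0.7, 0.3, -3.1]
opening: 0.127
finger_force: 50.8
```

>>> {"api": "jog_arm", "payload": {
  "travel": [
    [0,0,0],
    [0,0,0]
  ],
  "delta_rot": [
    [0,0,0],
    [0,0,0]
  ]
}}

```text
clock: 4.85
tool_pos: [0.4899, -0.2104, 0.1417]
ee_rot: [0.996, 0.089, -0.001, -0.0]
contact_force: [-0.4, 0.3, -2.0]
opening: 0.123
finger_force: 50.8
```

```bash
python3 - <<'E'
from h import *
s=snap('top'); save(s,'top2.png',(330,180,450,270),6.6)
st=readout.state(); print(st['clock'],st['tool_pos'],st['contact_force'],st['opening'])
print(R.from_quat(st['ee_rot']).as_matrix().round(3))
E
```

```text
4.9 [ 0.49006227 -0.21042597  0.14196783] [ 0.15229575 -0.21050106 -2.44887451] 0.1231080371493994
[[ 0.984  0.177 -0.001]
 [ 0.177 -0.984  0.   ]
 [-0.001 -0.001 -1.   ]]
```

View pics/top2.png

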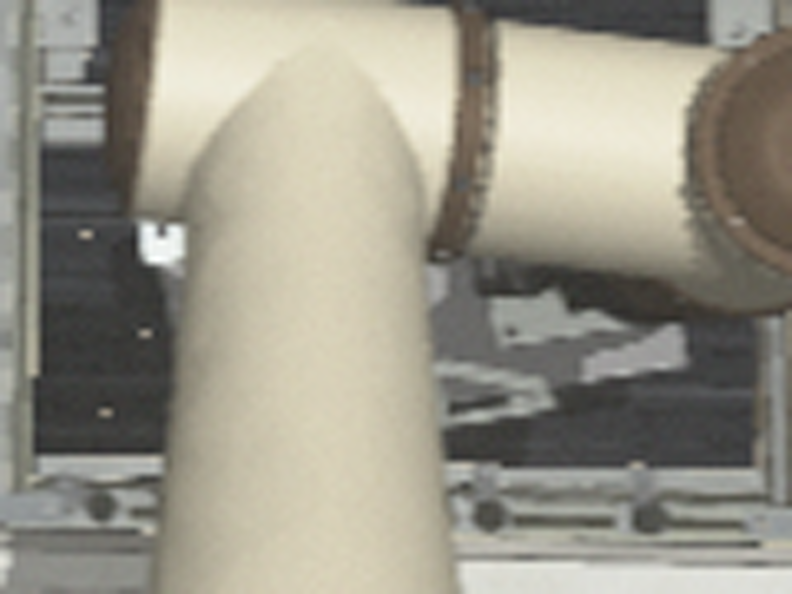

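The top view is mostly hidden by the arm. Part of the cover shows at crop (590,340) over the run-in, where I expected it. I lower it and feel for the deck.

>>> {"api": "jog_arm", "payload": {
  "travel": [
    [0,0,12],
    [0,0,25],
    [0,0,36],
    [0,0,42],
    [0,0,44]
  ],
  "delta_rot": [
    [0,0,0],
    [0,0,0],
    [0,0,0],
    [0,0,0],
    [0,0,0]
  ]
}}

```text
clock: 5.4
tool_pos: [0.4907, -0.2106, 0.0973]
ee_rot: [0.996, 0.089, -0.001, -0.0]
contact_force: [-0.8, -0.2, -2.8]
opening: 0.126
finger_force: 50.8
```

>>> {"api": "jog_arm", "payload": {
  "travel": [
    [0,0,1],
    [0,0,2],
    [0,0,3],
    [0,0,3]
  ],
  "delta_rot": [
    [0,0,0],
    [0,0,0],
    [0,0,0],
    [0,0,0]
  ]
}}

```text
clock: 5.8
tool_pos: [0.4915, -0.2108, 0.0955]
ee_rot: [0.996, 0.089, 0.0, 0.0]
contact_force: [-0.1, 0.0, -3.5]
opening: 0.124
finger_force: 50.8
```

```bash
python3 - <<'E'
from h import *
s=snap('side'); save(s,'side2.png',(300,120,400,200),8)
st=readout.state(); print(st['clock'],st['tool_pos'],st['contact_force'],st['opening'])
E
```

```text
5.85 [ 0.49147837 -0.21077287  0.09553538] [ 0.51725092 -0.17127464 -2.44277564] 0.1240307836207239
```

View pics/side2.png

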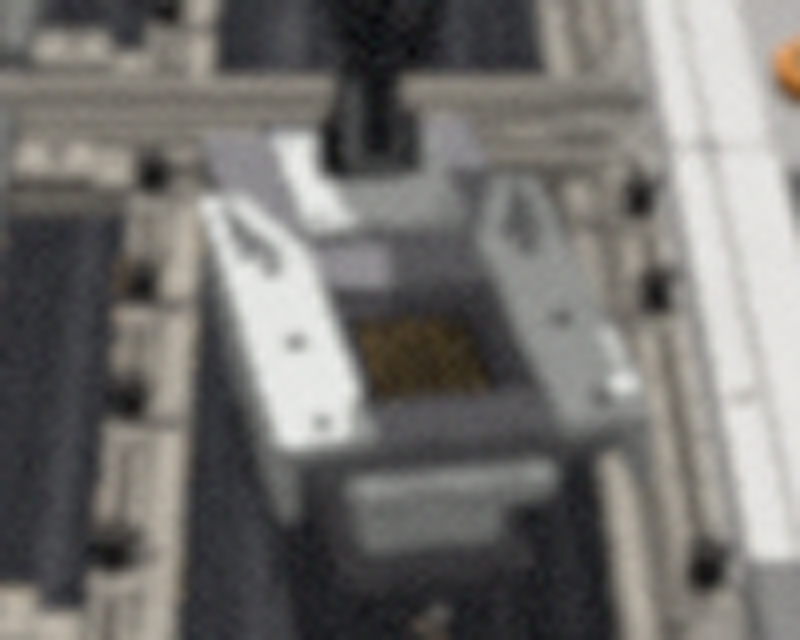

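The side view shows the cover just above the run-in, roughly centred between the funnel mouths at crop (370,200). The recess is ahead, at rows 300 to 395. I lower it to contact.

>>> {"api": "jog_arm", "payload": {
  "travel": [
    [0,0,0.5],
    [0,0,1],
    [0,0,1.5],
    [0,0,2],
    [0,0,2]
  ],
  "delta_rot": [
    [0,0,0],
    [0,0,0],
    [0,0,0],
    [0,0,0],
    [0,0,0]
  ]
}}

```text
clock: 6.35
tool_pos: [0.4914, -0.2108, 0.0936]
ee_rot: [0.996, 0.089, 0.0, 0.0]
contact_force: [-1.3, 0.8, 1.3]
opening: 0.124
finger_force: 51.2
```

>>> {"api": "jog_arm", "payload": {
  "travel": [
    [0,0,0.5],
    [0,0,1],
    [0,0,1.5],
    [0,0,1.5]
  ],
  "delta_rot": [
    [0,0,0],
    [0,0,0],
    [0,0,0],
    [0,0,0]
  ]
}}

```text
clock: 6.75
tool_pos: [0.4913, -0.2108, 0.0936]
ee_rot: [0.996, 0.089, 0.0, 0.0]
contact_force: [-3.8, 2.5, 8.9]
opening: 0.123
finger_force: 52.5
```

The deck is felt at TCP z = 0.0936. I ease off the load and open slightly, so the cover lies loose between the fingers.

>>> {"api": "jog_arm", "payload": {
  "travel": [
    [0,0,-1.5],
    [0,0,-1.5]
  ],
  "delta_rot": [
    [0,0,0],
    [0,0,0]
  ]
}}

```text
clock: 6.95
tool_pos: [0.4917, -0.2108, 0.0936]
ee_rot: [0.996, 0.089, 0.0, 0.0]
contact_force: [-0.7, 1.1, 1.6]
opening: 0.126
finger_force: 51.5
```

>>> {"api": "jog_arm", "payload": {
  "travel": [
    [0,0,0],
    [0,0,0],
    [0,0,0],
    [0,0,0]
  ],
  "delta_rot": [
    [0,0,0],
    [0,0,0],
    [0,0,0],
    [0,0,0]
  ],
  "claw": 0.6
}}

```text
clock: 7.35
tool_pos: [0.4914, -0.2108, 0.0932]
ee_rot: [0.996, 0.089, 0.0, 0.0]
contact_force: [-0.1, 0.2, 0.0]
opening: 0.199
finger_force: 0.0
```

>>> {"api": "jog_arm", "payload": {
  "travel": [
    [0,-3,0],
    [0,-6,0],
    [0,-9,0],
    [0,-12,0],
    [0,-15,0]
  ],
  "delta_rot": [
    [0,0,0],
    [0,0,0],
    [0,0,0],
    [0,0,0],
    [0,0,0]
  ]
}}

```text
clock: 7.85
tool_pos: [0.4886, -0.1957, 0.0933]
ee_rot: [0.996, 0.089, -0.0, -0.0]
contact_force: [0.7, -1.0, -1.2]
opening: 0.2
finger_force: 0.5
```

>>> {"api": "jog_arm", "payload": {
  "travel": [
    [0,-5,0],
    [0,-10,0],
    [0,-15,0],
    [0,-20,0],
    [0,-25,0]
  ],
  "delta_rot": [
    [0,0,0],
    [0,0,0],
    [0,0,0],
    [0,0,0],
    [0,0,0]
  ]
}}

```text
clock: 8.35
tool_pos: [0.4842, -0.1709, 0.0933]
ee_rot: [0.996, 0.089, 0.0, 0.0]
contact_force: [-0.1, -1.3, -0.9]
opening: 0.202
finger_force: 0.6
```

>>> {"api": "jog_arm", "payload": {
  "travel": [
    [0,-5,0],
    [0,-10,0],
    [0,-15,0],
    [0,-20,0],
    [0,-25,0]
  ],
  "delta_rot": [
    [0,0,0],
    [0,0,0],
    [0,0,0],
    [0,0,0],
    [0,0,0]
  ]
}}

```text
clock: 8.85
tool_pos: [0.4799, -0.1465, 0.0935]
ee_rot: [0.996, 0.089, 0.0, 0.0]
contact_force: [-0.3, -3.2, 0.6]
opening: 0.201
finger_force: 1.0
```

```bash
python3 - <<'E'
from h import *
s=snap('side'); save(s,'side3.png',(300,120,400,200),8)
st=readout.state(); print(st['clock'],st['tool_pos'],st['contact_force'],st['opening'])
E
```

```text
8.9 [ 0.4797672  -0.14600755  0.09349952] [-0.82973455 -0.18818125  0.74054608] 0.20173097401039813
```

View pics/side3.png

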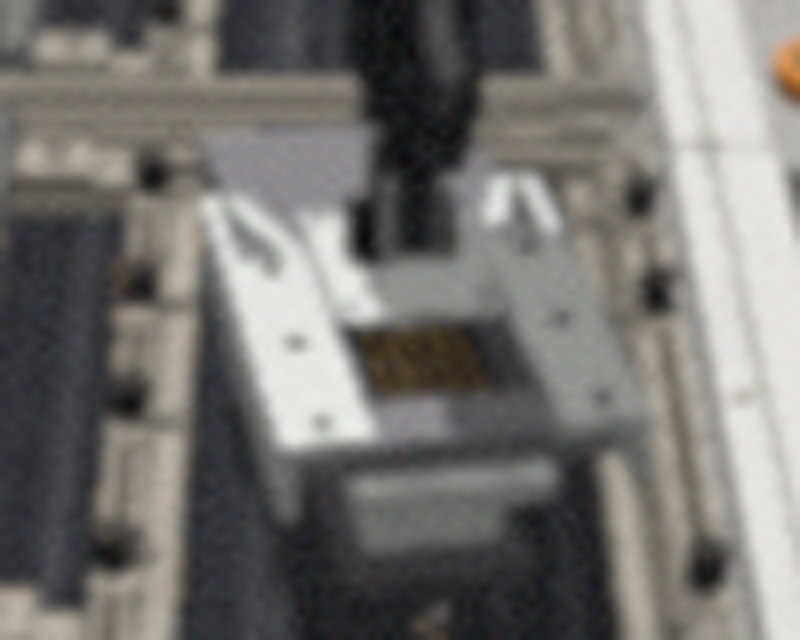

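The side view shows the cover straight between the guides. Its front edge, at crop row about 320, overhangs the recess, whose end wall is at row about 395. I go on slowly.

>>> {"api": "jog_arm", "payload": {
  "travel": [
    [0,-3,0],
    [0,-6,0],
    [0,-9,0],
    [0,-12,0],
    [0,-15,0]
  ],
  "delta_rot": [
    [0,0,0],
    [0,0,0],
    [0,0,0],
    [0,0,0],
    [0,0,0]
  ]
}}

```text
clock: 9.4
tool_pos: [0.4768, -0.1317, 0.0931]
ee_rot: [0.996, 0.089, -0.0, -0.0]
contact_force: [0.0, -0.4, -0.9]
opening: 0.201
finger_force: 0.5
```

>>> {"api": "jog_arm", "payload": {
  "travel": [
    [0,-3,0],
    [0,-6,0],
    [0,-9,0],
    [0,-12,0],
    [0,-15,0]
  ],
  "delta_rot": [
    [0,0,0],
    [0,0,0],
    [0,0,0],
    [0,0,0],
    [0,0,0]
  ]
}}

```text
clock: 9.9
tool_pos: [0.4744, -0.117, 0.0933]
ee_rot: [0.996, 0.089, -0.0, -0.0]
contact_force: [0.4, -1.0, -1.1]
opening: 0.197
finger_force: 0.5
```

>>> {"api": "jog_arm", "payload": {
  "travel": [
    [0,-2,0],
    [0,-4,0],
    [0,-6,0],
    [0,-8,0],
    [0,-10,0]
  ],
  "delta_rot": [
    [0,0,0],
    [0,0,0],
    [0,0,0],
    [0,0,0],
    [0,0,0]
  ]
}}

```text
clock: 10.4
tool_pos: [0.4727, -0.1073, 0.0933]
ee_rot: [0.996, 0.089, -0.0, -0.0]
contact_force: [0.4, -1.9, -1.1]
opening: 0.201
finger_force: 0.5
```

>>> {"api": "jog_arm", "payload": {
  "travel": [
    [0,-1.5,0],
    [0,-3,0],
    [0,-4.5,0],
    [0,-6,0]
  ],
  "delta_rot": [
    [0,0,0],
    [0,0,0],
    [0,0,0],
    [0,0,0]
  ]
}}

```text
clock: 10.8
tool_pos: [0.4716, -0.1014, 0.0933]
ee_rot: [0.996, 0.089, -0.0, -0.0]
contact_force: [-0.8, -1.0, -1.2]
opening: 0.199
finger_force: 0.5
```

>>> {"api": "jog_arm", "payload": {
  "travel": [
    [0,-1,0],
    [0,-2,0],
    [0,-3,0],
    [0,-3,0]
  ],
  "delta_rot": [
    [0,0,0],
    [0,0,0],
    [0,0,0],
    [0,0,0]
  ]
}}

```text
clock: 11.2
tool_pos: [0.4714, -0.099, 0.0936]
ee_rot: [0.996, 0.089, 0.0, 0.0]
contact_force: [1.5, -5.9, -1.0]
opening: 0.201
finger_force: 2.3
```

```bash
python3 - <<'E'
from h import *
s=snap('side'); save(s,'side4.png',(300,120,400,200),8)
st=readout.state(); print(st['clock'],st['tool_pos'],st['contact_force'],st['opening'])
E
```

```text
11.25 [ 0.47133837 -0.09896626  0.09352089] [ 0.60256614 -5.03733647 -0.28140886] 0.19901268584368753
```

View pics/side4.png

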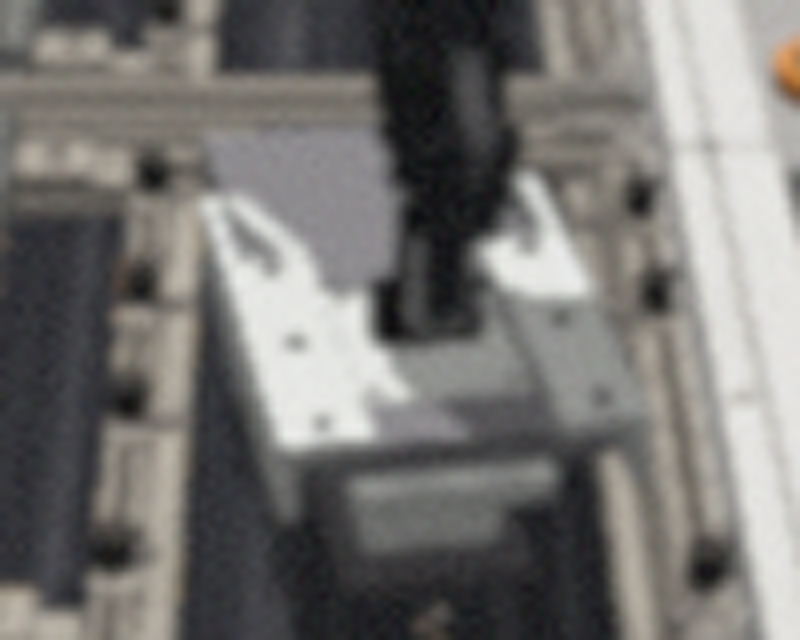

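The contact force rose to about 6 N at TCP local y = 37 mm, where I expected the end wall. The side view shows the front edge at the end wall, crop row about 400. I back off, lift clear and check that it lies flush.

>>> {"api": "jog_arm", "payload": {
  "travel": [
    [0,1.5,0],
    [0,3,0],
    [0,3,0]
  ],
  "delta_rot": [
    [0,0,0],
    [0,0,0],
    [0,0,0]
  ]
}}

```text
clock: 11.55
tool_pos: [0.4717, -0.1013, 0.0932]
ee_rot: [0.996, 0.089, 0.0, -0.0]
contact_force: [0.5, -0.8, 0.1]
opening: 0.199
finger_force: 0.0
```

>>> {"api": "jog_arm", "payload": {
  "travel": [
    [0,0,-10],
    [0,0,-25],
    [0,0,-45],
    [0,0,-75],
    [0,0,-100]
  ],
  "delta_rot": [
    [0,0,0],
    [0,0,0],
    [0,0,0],
    [0,0,0],
    [0,0,0]
  ]
}}

```text
clock: 12.05
tool_pos: [0.4719, -0.1014, 0.1955]
ee_rot: [0.996, 0.089, 0.001, 0.0]
contact_force: [0.6, -0.2, -0.3]
opening: 0.197
finger_force: 0.0
```

>>> {"api": "jog_arm", "payload": {
  "travel": [
    [0,45,-10],
    [0,90,-20],
    [0,135,-30],
    [0,180,-40],
    [0,200,-50]
  ],
  "delta_rot": [
    [0,0,0],
    [0,0,0],
    [0,0,0],
    [0,0,0],
    [0,0,0]
  ]
}}

```text
clock: 12.55
tool_pos: [0.5072, -0.3013, 0.2441]
ee_rot: [0.996, 0.088, 0.0, 0.0]
contact_force: [1.3, 0.7, -0.8]
opening: 0.198
finger_force: 0.0
```

```bash
python3 - <<'E'
from h import *
s=snap('side'); save(s,'side5.png',(300,120,400,200),8); w=cloud(s)
t=snap('top'); save(t,'top5.png',(330,180,450,270),6.6)
o=np.array([.4778,-.1357]); a=np.radians(10.2); X=np.array([np.cos(a),np.sin(a)]); Y=np.array([-np.sin(a),np.cos(a)])
for n,s in(('side',s),('top',t)):
    p=cloud(s).reshape(-1,3); x=(p[:,:2]-o)@X*1e3; y=(p[:,:2]-o)@Y*1e3
    print(n)
    for y0 in range(-60,100,8):
        m=(abs(x)<26)&(abs(y-y0)<4)&(p[:,2]>.06)&(p[:,2]<.13); print(y0,m.sum(),(np.median(p[m,2])*1e3).round(1) if m.sum() else '')
st=readout.state(); print(st['clock'],st['tool_pos'],st['contact_force'])
E
```

```text
side
-60 22 77.5
-52 20 77.5
-44 24 77.7
-36 22 77.2
-28 28 77.6
-20 22 77.4
-12 19 77.8
-4 8 76.4
4 5 77.0
12 5 77.1
20 5 77.6
28 9 79.8
36 44 95.5
44 114 87.4
52 26 77.5
60 35 77.8
68 27 77.6
76 31 77.4
84 30 77.7
92 32 77.4
top
-60 0 
-52 0 
-44 12 80.6
-36 19 80.1
-28 40 80.9
-20 45 79.9
-12 44 80.3
-4 42 78.4
4 42 81.1
12 48 79.5
20 41 80.4
28 29 102.0
36 59 101.7
44 44 80.5
52 44 79.9
60 44 80.2
68 45 79.9
76 44 79.5
84 42 80.8
92 46 80.1
12.65 [ 0.50785408 -0.30100394  0.24490524] [-0.13278672  0.45346729  0.10093913]
```

View pics/side5.png

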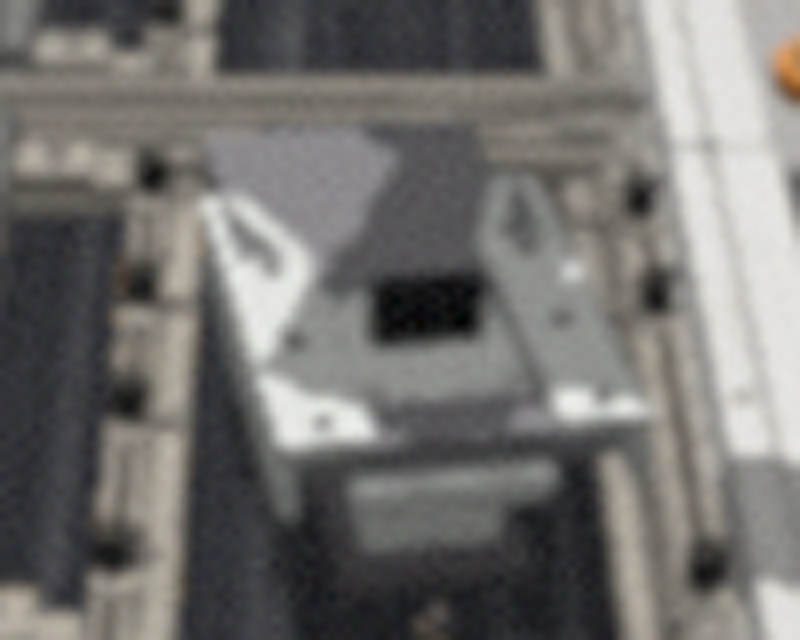

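View pics/top5.png

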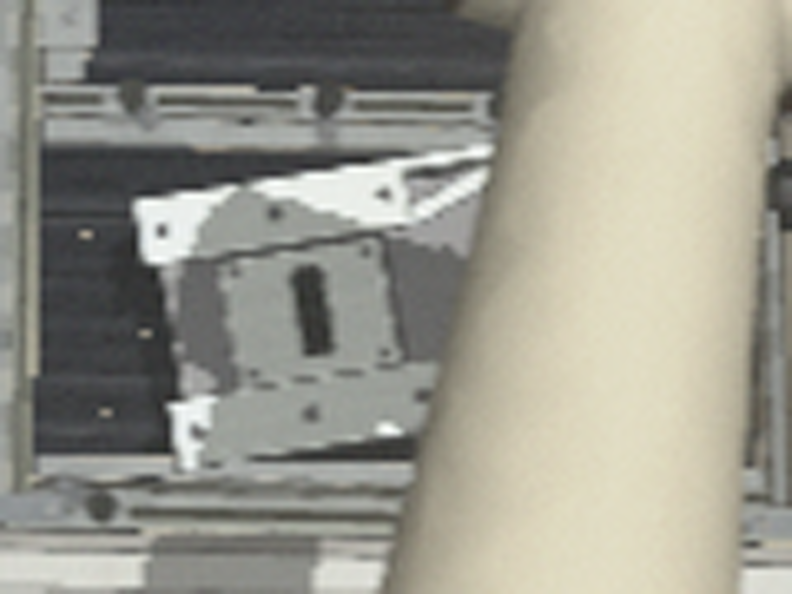

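Both views show the cover square in the recess, centred at top crop (312,312). Its surface is level with the deck along its whole length, at about 80 mm in the top view, and the robot is clear.

```bash
python3 -c "
from cell import arm
print(arm.finish_job())"
```

```text
the job is handed in; nothing more can be done
None
```

The cover slid along the deck into the recess and lies flat and flush there, with the largest measured contact force about 9 N; I handed the job in at about 12.7 s with the robot clear and the spool, capacitors and coil untouched.

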